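# Aim the swivel sensor at the round post and clamp it

## Robot

A 6-joint arm with a two-finger parallel gripper is mounted at the origin on the work surface. World frame = base frame: x ahead of the robot, y to its left, z up, the work surface at z = 0. Lengths are in mm, angles in rad, forces in N, time in s.
With the tool pointing down it reaches from about 375 to 900 mm from the base axis. Payload 3.1 kg.
Tool frame: the origin (TCP) lies midway between the tips of the shut fingers; the grasp point (between the pads) lies 19 mm behind it (ctrl.grip_depth is the distance from the TCP to the grasp point, in mm); y points along the fingers, x is the direction in which the jaws open and shut, and the axes are right-handed (so a half turn about y gives the same grasp; the last joint's range is limited). The gripper opens to 85 mm and grips with 20 to 120 N. Pads are 22 mm wide; open, the fingers measure 114 mm over their backs; the gripper's body (76 mm by 85 mm) begins 54 mm behind the grasp point. The pads swing forward as they close: fully open they stand 13 mm farther back than shut.
Start: joints at [-1.411, 0.527, 1.433, -0, 1.181, -0.178], TCP at [207.744, -589.439, 192.41] pointing down, gripper open.
Joint ranges: [-3.08, 3.08], [-0.75, 2.2], [0.22, 2.44], [-1.43, 4.57], [0, 2.65], [-2.85, 2.85]. Speed limits (rad/s): [2.79, 2.79, 3.14, 3.14, 3.14, 3.14].

## Interface

Orientations are given as [roll, pitch, yaw] about the fixed x, y, z axes, in that order (R = Rz(yaw) Ry(pitch) Rx(roll)).
In Python, from plant import ctrl gives the robot as it stands. The module is installed in compiled form; this text tells all that it offers.
- The arm moves only by the tool drive_tool, never from a script. Its arguments are lists of equal length, an entry for each row: "slide": the shift along the tool's x, y, z in mm, a list of three; "turn": the turn about the tool's y in degrees; "grip": the finger opening in mm, from 0 to 85.4. In form: {"slide": [[tx, ty, tz], ...], "turn": [turn, ...], "grip": [grip, ...]}. A call has 1 to 10 rows; each row is the pose to reach, as a shift and turn from the pose measured when the call began, along the tool's axes at that moment; what a row does not reach only later rows make up. A row lasts 1/8 s, in which the tool goes at most 62.5 mm and 10.7 degrees, less where a joint would pass 70% of its speed; a pose out of reach is approached as far as the arm can. A call with a gripper value outside its range is refused whole. The fingers move at their own pace and stop on an object; the grip force is fixed at half the most. Time passes only in rows, so rows that repeat a pose let the fingers close. It gives the time, the measured TCP pose, the force and the opening at its end, in the units of the state.
- ctrl.get_obs(): the state, without advancing time (a new reading comes with each control period).
- ctrl.capture(name): name is "side" or "top"; returns a dict with "pixels" (384x512x3 uint8, red, green, blue), "fx", "fy", "cx", "cy" (pixels), "dist" ([k1, k2, p1, p2, k3] as OpenCV has them; the pictures are not rectified), "rvec" (rotation vector, rad) and "tvec" (3), from world to camera coordinates, as OpenCV has them. Camera axes: x right, y down, z forward; pixel columns grow to the right and rows downward; lengths in mm; the calibration is good to about 2 mm. A picture is of the moment at which its call begins. There is no depth.
- ctrl.finish_job(): hands the job in, once; it reports no verdict.
The state is a dict: "clock": time; "q": joint angles; "qd": joint speeds; "joint_efforts": joint torques, N m; "tool_pos": TCP position; "orientation": TCP orientation; "ft_force": force on the tool from outside, world axes, zero at the start; "moment": the same for the moment, N m; "grip_width": opening from 0.0 (shut) to 1.0 (fully open).
Only numpy, scipy, OpenCV 4.12 (cv2) and the standard library are available. Lean on these libraries where they do the work, as an engineer would, in place of code of your own. Each camera call takes 0.05 s, during which the arm holds its last target.

## Task

Aim the distance sensor on its swivel stand at the tall round metal post (not the square block): with a fingertip, gently push (do not grip) the bar that sticks out behind the sensor sideways until the sensor looks at the middle of the post. Then push the clamp lever at the end of the stand's side rail clockwise (seen from above) to its stop, so that the setting is locked, and let go. Do not touch the sensor head, and leave the post and the other loose things where they stand.

Things in the scene. Friction and masses are not known exactly. Their poses are not given: they have to be found in the camera images.
- sensor_aim (a point): Point on the swivel's upright axis at lens height, 73 mm above the table; its x axis is the direction in which the sensor looks, z is up, and it turns with the sensor. The stand is screwed down: a round grey base, 150 mm diameter, 18 mm high, with a 104 mm aluminium disc that turns on it under the sensor, and a side rail to the stand's -y.
- sensor: The grey sensor head, not to be touched: 60 x 46 mm in plan, black 30 mm lens in front, thin black sighting rib along its top. From the swivel axis it reaches 52 mm to the front and 20 mm to the back; its top is 96 mm above the table. Origin under its middle, 10 mm in front of the axis; x is its looking direction.
- swivel (a joint): Angle of the sensor about the upright axis (rad), positive anticlockwise seen from above; 0 when it looks along the stand's own x axis, stops at -1.3 and 1.3. Friction holds it wherever it is left: about 1 N at the bar's sleeve turns it.
- pan_bar: The steel push bar with a black rubber sleeve, sticking straight out behind the sensor (opposite to its look), turning with it. Origin on the swivel axis 29 mm above the table, x is the sensor's looking direction. The bar's centre line is level, 59 mm above the table, 12 mm thick; the sleeve is 20 mm thick and covers 82 to 142 mm from the axis. Only the table lies below the sleeve.
- bar_grip (a point): Middle of the rubber sleeve of the push bar, on its centre line, 112 mm behind the swivel axis and 59 mm above the table: the place to push, sideways.
- post_center (a point): Centre (half-way up) of the tall round aluminium post that is the aim: loose, upright, 40 mm diameter, 140 mm high, standing on the table beyond the stand.
- block_center (a point): Centre of the square aluminium block, loose, 56 x 56 x 70 mm high, also beyond the stand; not the aim. It and the post may change sides.
- clamp_pivot (a point): Pivot of the clamp lever, fixed, 40 mm above the table, at the outer end of the stand's side rail, 175 mm from the swivel axis along the stand's own -y; the point's axes are the stand's. The clamp block under it is 44 x 50 mm and 30 mm high.
- clamp_lever (a joint): Angle of the clamp lever (rad): 0 open, the lever pointing straight away from the swivel (the stand's -y); it grows clockwise seen from above to 1.5 at its stop, locked, where the lever points nearly along the stand's -x (towards the robot). Friction holds it where it is left: about 1.3 N at the grip turns it.
- lever_grip (a point): Middle of the black flat-sided grip at the lever's end, 60 mm from the pivot, 46 mm above the table: 42 mm long (39 to 81 mm from the pivot), 14 mm wide, spanning 33 to 57 mm above the table. The place to push, sideways. Only the table lies below its outer part.
- can_center (a point): Centre of an upright bottle-shaped can, 52 mm diameter, 165 mm high, loose; to be left alone.
- tape_center (a point): Centre of a lying grey tape ring, 90 mm outer diameter, 24 mm high, loose; to be left alone.
- driver_grip (a point): Handle of a lying screwdriver, loose; to be left alone.
Mind the look-alikes: they are no part of the job. Leave any blue look-alike of the part that bears post_center alone.

How it is judged (in metres and radians):
On the way, in this order (a step that is already met when the one before it is completed fails the run):
1. a finger pushes on the bar (contact force between the fingers and pan_bar above 0.2 N), for 0.04 s.
2. the sensor is aimed at the round post and at rest, the clamp still open (y of post_center in the frame of sensor_aim between -0.02 and 0.02 m and x of post_center in the frame of sensor_aim above 0.05 m and velocity of joint swivel between -0.08 and 0.08 rad/s and value of joint clamp_lever below 1.2 rad), for 0.3 s.
3. the clamp lever is pushed to its stop (value of joint clamp_lever above 1.35 rad), for 0.2 s.
At the end, for the whole second after the job is handed in: The line along which the sensor looks passes within 20 mm of the round post's axis (so it falls on the post), the post being in front of it; the sensor is at rest; the clamp lever is at its stop (above 1.35 of 1.5 rad) (y of post_center in the frame of sensor_aim between -0.02 and 0.02 m and x of post_center in the frame of sensor_aim above 0.05 m and velocity of joint swivel between -0.08 and 0.08 rad/s and value of joint clamp_lever above 1.35 rad); the robot touches nothing.
It fails at once if the robot touches the sensor head (contact force between any of the fingers, the arm and sensor above 0.5 N).
It fails at once if the bar is gripped or pushed hard (contact force between the fingers and pan_bar above 15 N).
It fails at once if the post, block, can, tape or screwdriver is moved or lifted (more than 15 mm) (distance of any of post_center, block_center, can_center, tape_center, driver_grip from where it was at the start of the episode above 0.015 m).
It also fails if it takes over 51 s, if anything falls off the work surface, if the arm or the gripper's body presses on something with over 40 N, if the wrist force passes 120 N, or if a joint passes its speed limit or range.

## Working session

There is one attempt and no reset: what is moved stays moved. The work goes in short steps, Python scripts to look and compute and a tool call to move; the robot and the scene stay as the last step left them, time stands still between calls to the robot, and variables do not carry over. Pictures are saved under pics/ and viewed, and the job is handed in when it is done.

Besides the shell and the picture viewer there is one more tool, called after "Call:" as name([rows], argument=value, ...), one row to a line, values as JSON. drive_tool: Moves the arm, as the interface text tells. Its arguments: {"type":"object","properties":{"slide":{"type":"array"},"turn":{"type":"array"},"grip":{"type":"array"}},"required":["slide","turn","grip"]}

```bash
mkdir -p pics
cat > h.py <<'E'
import numpy as np, cv2, pickle
from plant import ctrl
def cap(n,fn):
    c=ctrl.capture(n); cv2.imwrite('pics/'+fn+'.png',c['pixels'][:,:,::-1]); pickle.dump(c,open('pics/'+fn+'.pkl','wb')); return c
def load(fn): return pickle.load(open('pics/'+fn+'.pkl','rb'))
def KD(c): return np.array([[c['fx'],0,c['cx']],[0,c['fy'],c['cy']],[0,0,1.]]),np.array(c['dist'],float)
def ray(c,p):
    K,D=KD(c); u=cv2.undistortPoints(np.array([[p]],float),K,D)[0,0]
    R=cv2.Rodrigues(np.array(c['rvec'],float))[0]; t=np.array(c['tvec'],float).ravel()
    return -R.T@t, R.T@np.array([u[0],u[1],1])
def onz(c,p,z):
    o,d=ray(c,p); return o+d*(z-o[2])/d[2]
def proj(c,P):
    K,D=KD(c); return cv2.projectPoints(np.array(P,float).reshape(-1,1,3),np.array(c['rvec'],float),np.array(c['tvec'],float),K,D)[0].reshape(-1,2)
E
python3 - <<'E'
from h import *
for n in('top','side'):
    c=cap(n,n+'0'); print(n,ray(c,(256,192)))
    cv2.imwrite('pics/'+n+'0b.png',cv2.resize(c['pixels'][:,:,::-1],(800,600),interpolation=cv2.INTER_CUBIC))
print(ctrl.get_obs())
E
```

```text
top (array([ 462.42896458,    5.29116946, 1429.52400169]), array([ 0.1046119 ,  0.00735105, -0.99458037]))
side (array([ 569.62556732, -977.8692072 , 1278.31377629]), array([ 0.03837168,  0.64784984, -0.76104737]))
{'clock': 0.1, 'q': array([-1.41046880e+00,  5.28366564e-01,  1.43378325e+00, -3.29080187e-05,
        1.18138300e+00, -1.78520471e-01]), 'qd': array([ 1.11370562e-04, -1.94243466e-03, -2.61788621e-03,  1.82699151e-05,
       -2.76956471e-03, -1.66291288e-04]), 'joint_efforts': array([-6.91422210e-04, -4.43306136e+01, -1.78585392e+01, -2.62097446e-04,
        3.84285333e-03, -1.15643751e-06]), 'tool_pos': array([ 207.63990711, -588.73867874,  191.53272726]), 'orientation': array([-1.57048174,  0.00191473, -1.2319355 ]), 'ft_force': array([-0.44138483,  0.03501915,  0.18474108]), 'moment': array([ 0.00861763, -0.02429458, -0.02910753]), 'grip_width': 0.9998002776828485}
```

View pics/top0b.png

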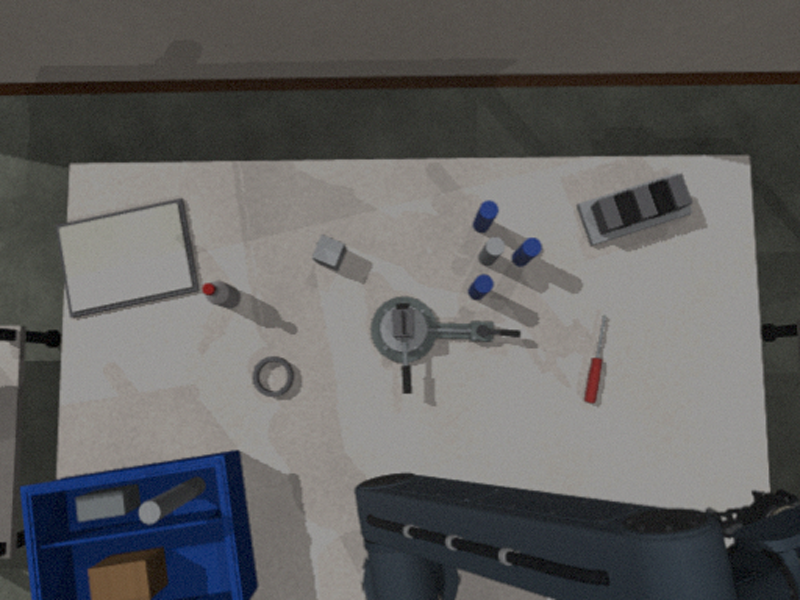

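View pics/side0b.png

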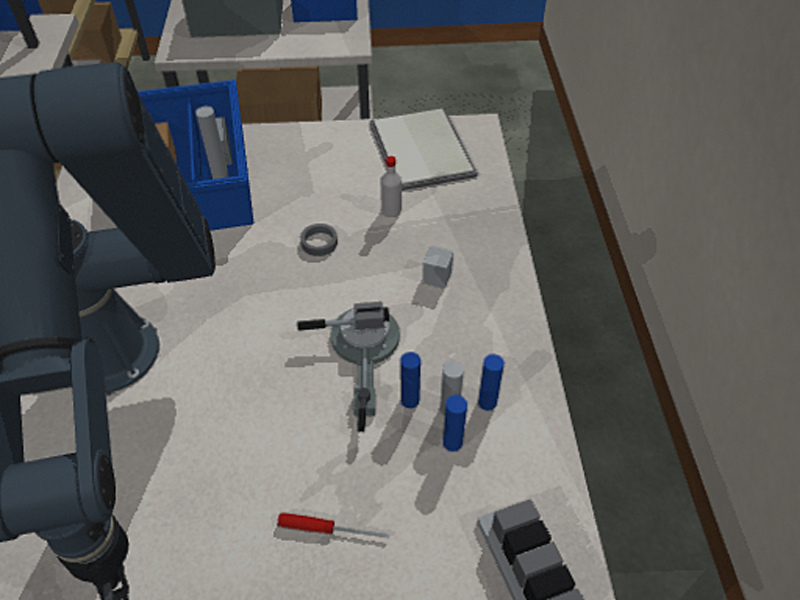

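The top view (800x600) shows the sensor at about (403,325) and its bar running down to (407,390). The grey post is at (490,250) among blue look-alikes, and the lever is at (510,332). I'll zoom in for pixel measurements.

Run:
```python
from h import *
c=load('top0');im=c['pixels'][:,:,::-1]
cr=im[120:270,210:370]; cv2.imwrite('pics/tz.png',cv2.convertScaleAbs(cv2.resize(cr,(640,600),interpolation=cv2.INTER_CUBIC),alpha=1.5))
c=load('side0');im=c['pixels'][:,:,::-1]
cr=im[170:320,180:340]; cv2.imwrite('pics/sz.png',cv2.convertScaleAbs(cv2.resize(cr,(640,600),interpolation=cv2.INTER_CUBIC),alpha=1.5))
```

```text
(no output)
```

View pics/tz.png

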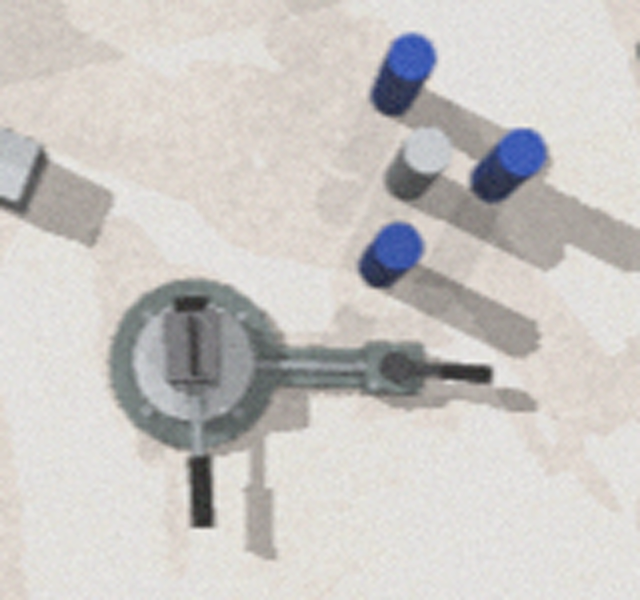

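View pics/sz.png

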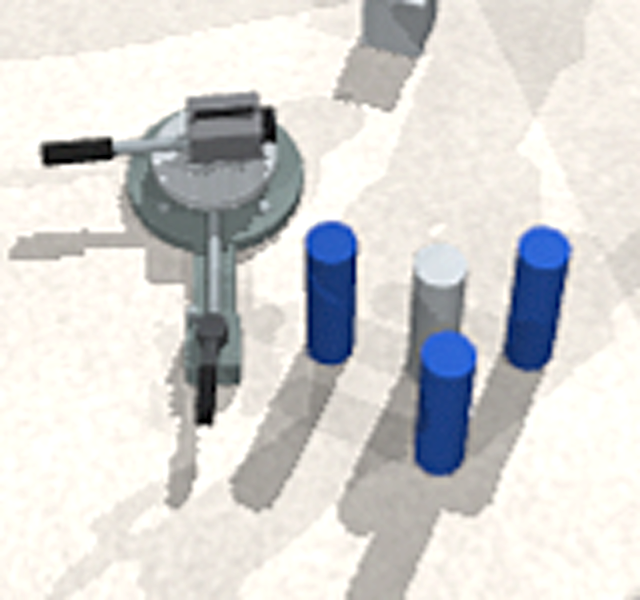

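Run:
```python
from h import *
c=load('top0'); s=load('side0')
T=lambda u,v,z: onz(c,(210+u/4-.4,120+v/4-.4),z)
S=lambda u,v,z: onz(s,(180+u/4-.4,170+v/4-.4),z)
P=lambda n,*a: print(n,*[np.round(x[:2],1) for x in a])
P('post',T(428,150,140),S(441,264,140))
P('base',T(197,365,10),S(217,179,14))
P('disc',T(194,360,24),S(214,165,24))
P('sleeve near/far',T(200,458,62),T(202,526,62),S(113,149,59),S(43,154,59))
P('pivot',T(398,367,50),S(210,328,50))
P('lever tip',T(491,374,50),S(205,420,50))
P('blues',T(408,58,140),T(520,150,140),T(399,245,140))
P('block',T(0,0,70)); 
# segmentation check
for n,cc in(('top',c),('side',s)):
    hsv=cv2.cvtColor(cc['pixels'],cv2.COLOR_RGB2HSV); m=((hsv[...,2]<60)).astype(np.uint8)
    nn,l,st,ce=cv2.connectedComponentsWithStats(m)
    for k in range(1,nn):
        if st[k,4]>30 and 205<ce[k][0]<340 and 170<ce[k][1]<290:
            ys,xs=np.where(l==k); r=cv2.minAreaRect(np.c_[xs,ys].astype(np.float32)); print(n,st[k],ce[k].round(1),r, [onz(cc,p,55)[:2].round(1) for p in cv2.boxPoints(r)])
```

```text
post [ 709.9 -183. ] [ 715.6 -181.7]
base [544.6   6.4] [553.    4.1]
disc [548.2   8.9] [551.   11.4]
sleeve near/far [462.7   4.6] [405.6   3.5] [468.9   5.5] [411.5   3.7]
pivot [ 538.9 -166. ] [ 543.8 -168.2]
lever tip [ 532.  -245.4] [ 537.9 -248.7]
blues [ 786.2 -168.6] [ 709.  -257.5] [ 632.4 -157.8]
block [859.7 173.8]
top [    0    46   512   338 44544] [317.  180.7] ((255.5, 214.5), (337.0, 511.0), 90.0) [array([1149.4,  938.5]), array([1118.6, -895.1]), array([ -33.2, -816.7]), array([-27.4, 879.8])]
top [305 208  28   8 100] [317.2 212.1] ((318.37200927734375, 213.20399475097656), (26.743375778198242, 6.88709020614624), 10.30484676361084) [array([ 529. , -149.8]), array([ 552.1, -154.5]), array([ 534.9, -243.9]), array([ 511.8, -239. ])]
top [258 234   5  18  80] [260.  242.6] ((260.0, 242.5), (17.0, 4.0), 90.0) [array([463.1,  10. ]), array([463. ,  -3.6]), array([405.5,  -2.9]), array([405.7,  10.6])]
side [228 196  16   4  37] [235.  197.8] ((235.47589111328125, 197.71035766601562), (2.3252735137939453, 15.114277839660645), 85.2363510131836) [array([535.5,  46.4]), array([586.3,  48.8]), array([586.5,  38.7]), array([536. ,  36.2])]
side [228 197  21  14  91] [239.1 205.4] ((238.40792846679688, 205.36685180664062), (9.52720832824707, 22.780141830444336), 64.79888153076172) [array([528.9,   9.1]), array([598.9,  46.8]), array([610.6,   8.8]), array([541.4, -27.7])]
side [229 249   8  27 125] [231.6 261.8] ((232.5, 262.0), (26.0, 7.0), 90.0) [array([ 534.7, -161.4]), array([ 556.2, -162.7]), array([ 553.2, -253.9]), array([ 532.6, -252.7])]
```

```bash
cat >> h.py <<'E'
from scipy.spatial.transform import Rotation as Ro
def rel(pts):
    o=ctrl.get_obs(); R=Ro.from_euler('xyz',o['orientation']).as_matrix()
    print('t',o['clock'],'tcp',o['tool_pos'].round(1),'rpy',o['orientation'].round(3),'F',o['ft_force'].round(2))
    for p in pts: print(p,'->',(R.T@(np.array(p,float)-o['tool_pos'])).round(1))
E
python3 - <<'E'
from h import *
rel([(437,-45,150),(437,-45,40)])
E
```

```text
t 0.1 tcp [ 207.6 -588.7  191.5] rpy [-1.57   0.002 -1.232] F [-0.44  0.04  0.18]
(437, -45, 150) -> [-436.5   42.5  397. ]
(437, -45, 40) -> [-436.3  152.5  397. ]
```

Call:
drive_tool([
  [-44,0,40],
  [-87,0,79],
  [-131,0,119],
  [-175,0,159],
  [-218,5,198],
  [-262,10,238],
  [-306,20,278],
  [-349,30,318],
  [-393,40,357],
  [-436,42,397],
], turn=[-2,-4,-6,-8,-11,-13,-15,-17,-19,-21], grip=[0,0,0,0,0,0,0,0,0,0])

```text
clock: 1.35
tool_pos: [437.1, -43.5, 149.8]
orientation: [-1.571, 0.003, -0.865]
ft_force: [0.6, -0.3, 0.0]
grip_width: 0.0
```

Run:
```python
from h import *
rel([(437,-45,150),(437,-45,40)])
for n in('top','side'):
    c=cap(n,n+'1')
    im=c['pixels'][:,:,::-1]
    cr=im[100:290,180:410]; cv2.imwrite('pics/'+n+'1z.png',cv2.convertScaleAbs(cv2.resize(cr,(690,570),interpolation=cv2.INTER_CUBIC),alpha=1.5))
```

```text
t 1.35 tcp [437.1 -43.5 149.8] rpy [-1.571  0.003 -0.865] F [ 0.57 -0.31  0.01]
(437, -45, 150) -> [ 1.1 -0.2 -1. ]
(437, -45, 40) -> [  1.4 109.8  -1. ]
```

View pics/side1z.png

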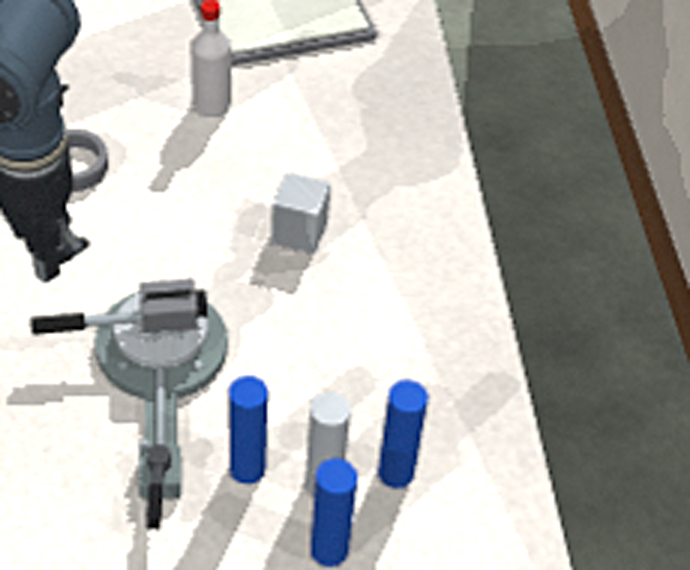

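View pics/top1z.png

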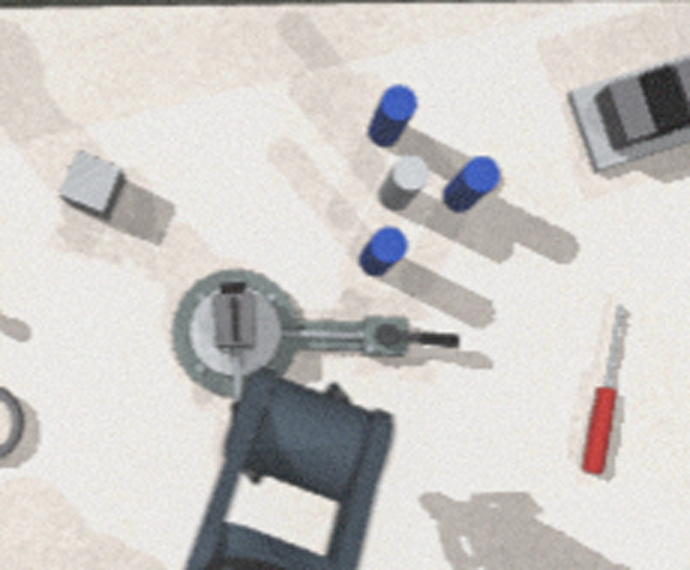

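Run:
```python
from h import *
s=load('side1'); o=ctrl.get_obs(); print(proj(s,o['tool_pos']))
A=np.array([549,8.]);yaw=-.865;x=np.array([np.cos(yaw),np.sin(yaw)]);z=np.array([-np.sin(yaw),np.cos(yaw)])
F=[]
for th in np.linspace(.03,-.82,18):
    b=-np.array([np.cos(th),np.sin(th)]);n=np.array([b[1],-b[0]])
    h=14*abs(n@x)+11*abs(n@z)
    p=A+112*b-n*(10+h); F.append((*p.round(1),42)); 
rel([(437,-45,42)]+F)
```

```text
[[195.33488615 200.460839  ]]
t 1.45 tcp [437.7 -40.4 150.1] rpy [-1.569  0.003 -0.857] F [-0.45 -0.25  0.31]
(437, -45, 42) -> [  3.4 108.1  -3.8]
(np.float64(437.9), np.float64(-23.2), 42) -> [-12.5 108.1  11.2]
(np.float64(436.5), np.float64(-17.5), 42) -> [-17.8 108.2  13.9]
(np.float64(435.3), np.float64(-11.8), 42) -> [-22.8 108.2  16.7]
(np.float64(434.5), np.float64(-6.0), 42) -> [-27.8 108.2  19.9]
(np.float64(434.0), np.float64(-0.1), 42) -> [-32.5 108.2  23.4]
(np.float64(433.8), np.float64(5.9), 42) -> [-37.2 108.3  27.1]
(np.float64(433.9), np.float64(11.9), 42) -> [-41.7 108.3  31.1]
(np.float64(434.3), np.float64(17.9), 42) -> [-46.  108.3  35.4]
(np.float64(435.1), np.float64(24.0), 42) -> [-50.  108.3  40. ]
(np.float64(436.2), np.float64(30.0), 42) -> [-53.9 108.3  44.7]
(np.float64(437.6), np.float64(36.0), 42) -> [-57.5 108.4  49.7]
(np.float64(439.3), np.float64(41.9), 42) -> [-60.8 108.4  54.9]
(np.float64(441.4), np.float64(47.7), 42) -> [-63.8 108.4  60.2]
(np.float64(443.9), np.float64(53.5), 42) -> [-66.6 108.4  65.9]
(np.float64(446.6), np.float64(59.1), 42) -> [-69.  108.4  71.6]
(np.float64(449.7), np.float64(64.6), 42) -> [-71.2 108.5  77.6]
(np.float64(453.1), np.float64(70.0), 42) -> [-73.  108.5  83.7]
(np.float64(456.8), np.float64(75.1), 42) -> [-74.5 108.5  89.8]
```

Run:
```python
from h import *
s=cap('side','side1b'); o=ctrl.get_obs(); print(o['tool_pos'])
im=cv2.convertScaleAbs(s['pixels'][:,:,::-1],alpha=2.2)
p=proj(s,[o['tool_pos']])[0]; print(p)
cr=im[140:230,150:270]; cr=cv2.resize(cr,(800,600),interpolation=cv2.INTER_CUBIC)
cv2.circle(cr,(int((p[0]-150)*6.67),int((p[1]-140)*6.67)),5,(0,0,255),-1)
cv2.imwrite('pics/s1b.png',cr)
```

```text
[437.26806132 -42.71848555 150.17005952]
[195.16081733 201.03478424]
```

View pics/s1b.png

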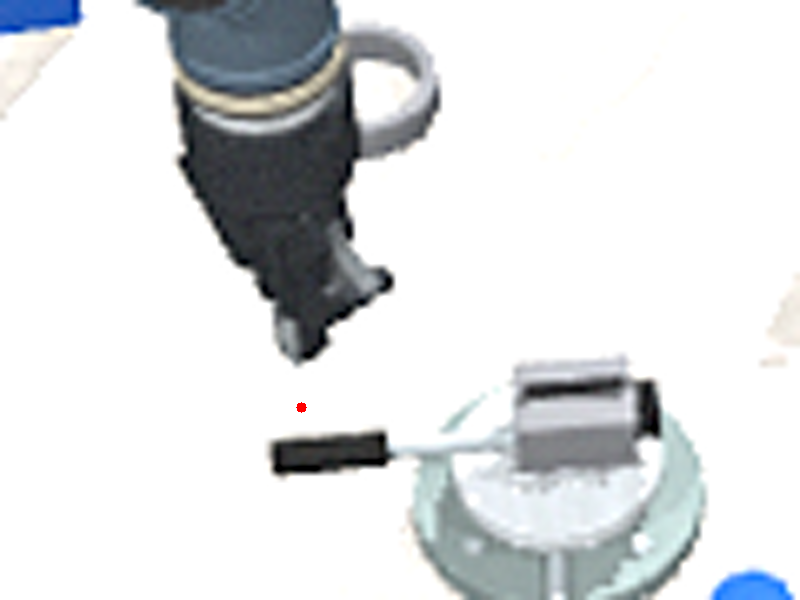

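Run:
```python
from h import *
s=load('side1b')
im=s['pixels'][:,:,::-1]
cr=im[160:220,160:240]; cr=cv2.resize(cr,(800,600),interpolation=cv2.INTER_NEAREST)
cv2.imwrite('pics/s1c.png',cr)
print(s['fx'],o if 0 else ctrl.get_obs()['grip_width'])
```

```text
474.5339796496543 -0.0008853517953730847
```

View pics/s1c.png

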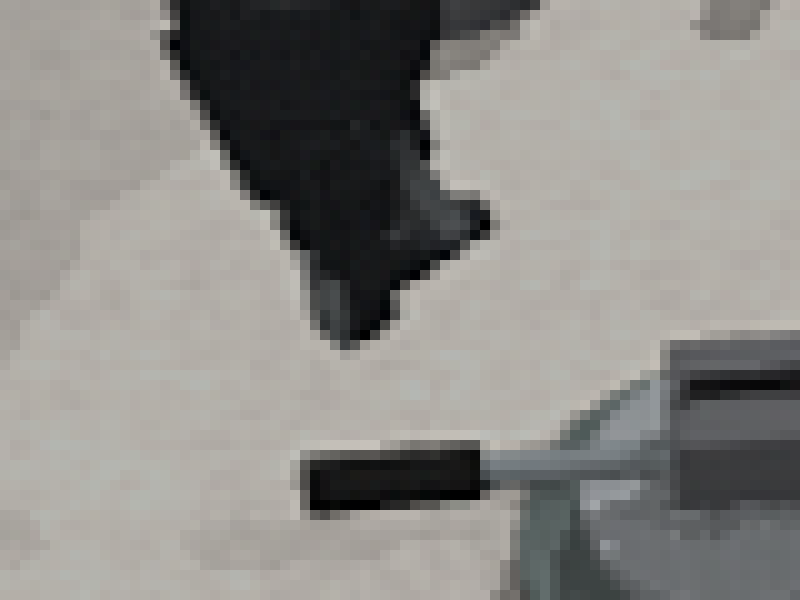

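Call:
drive_tool([
  [12,10,-9],
  [23,35,-19],
  [23,70,-19],
  [23,70,-19],
], turn=[0,0,0,0], grip=[0,0,0,0])

```text
clock: 2.0
tool_pos: [435.3, -74.0, 78.0]
orientation: [-1.573, 0.008, -0.863]
ft_force: [-0.4, -0.3, -0.1]
grip_width: 0.002
```

```bash
cat > look.py <<'E'
from h import *
import sys
n=sys.argv[1]; r=[int(v) for v in sys.argv[2].split(',')]; out=sys.argv[3]; al=float(sys.argv[4])
s=cap(n,out); o=ctrl.get_obs(); p=proj(s,[o['tool_pos']])[0]
print(o['clock'],o['tool_pos'].round(1),o['ft_force'].round(2),p.round(1))
k=min(800/(r[1]-r[0]),600/(r[3]-r[2]))
cr=cv2.convertScaleAbs(s['pixels'][r[2]:r[3],r[0]:r[1],::-1],alpha=al)
cr=cv2.resize(cr,None,fx=k,fy=k,interpolation=cv2.INTER_CUBIC)
cv2.circle(cr,(int((p[0]+.5-r[0])*k),int((p[1]+.5-r[2])*k)),4,(0,0,255),1)
cv2.imwrite('pics/'+out+'z.png',cr)
E
python3 look.py side 150,270,150,240 s2 1.3; python3 look.py top 210,338,140,236 t2 1.3
```

```text
2.05 [436.5 -74.   79.2] [ 0.24 -0.41  0.68] [196.9 223. ]
2.1 [437.5 -74.   80.1] [0.32 0.79 0.69] [283.2 241.5]
```

View pics/s2z.png

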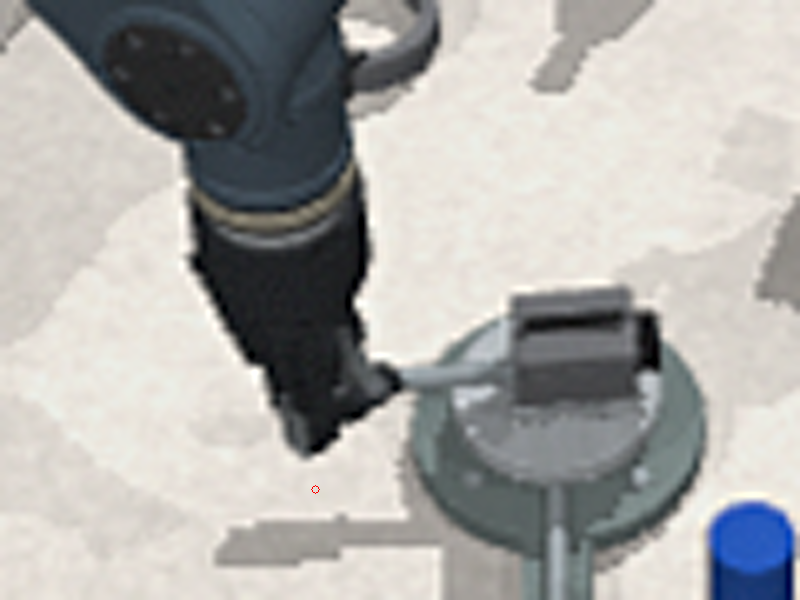

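View pics/t2z.png

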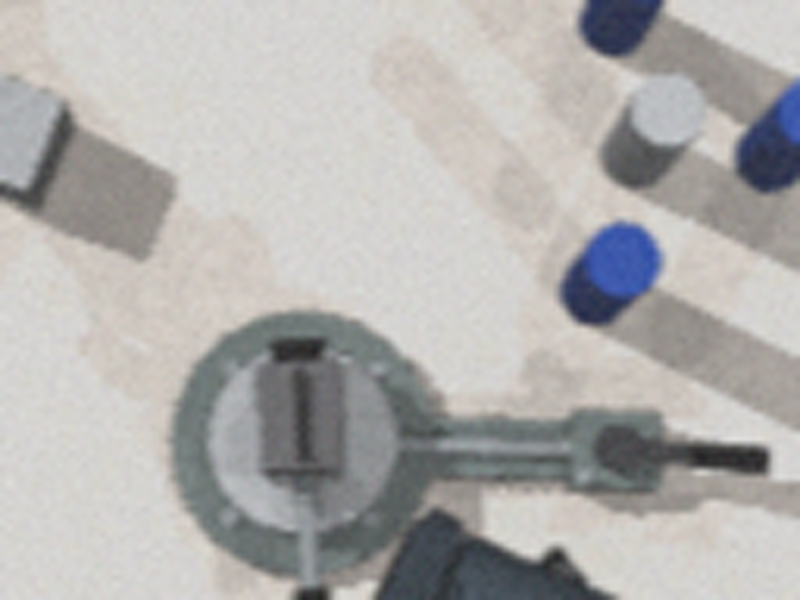

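Call:
drive_tool([
  [0,25,0],
  [0,50,0],
  [0,52,0],
], turn=[0,0,0], grip=[0,0,0])

```text
clock: 2.48
tool_pos: [437.3, -74.3, 28.1]
orientation: [-1.571, 0.004, -0.862]
ft_force: [-1.0, 0.2, -0.7]
grip_width: -0.002
```

```bash
python3 look.py side 150,270,150,240 s3 1.3
```

```text
2.525 [437.6 -74.3  28.5] [ 0.06  0.4  -0.09] [198.7 232.5]
```

View pics/s3z.png

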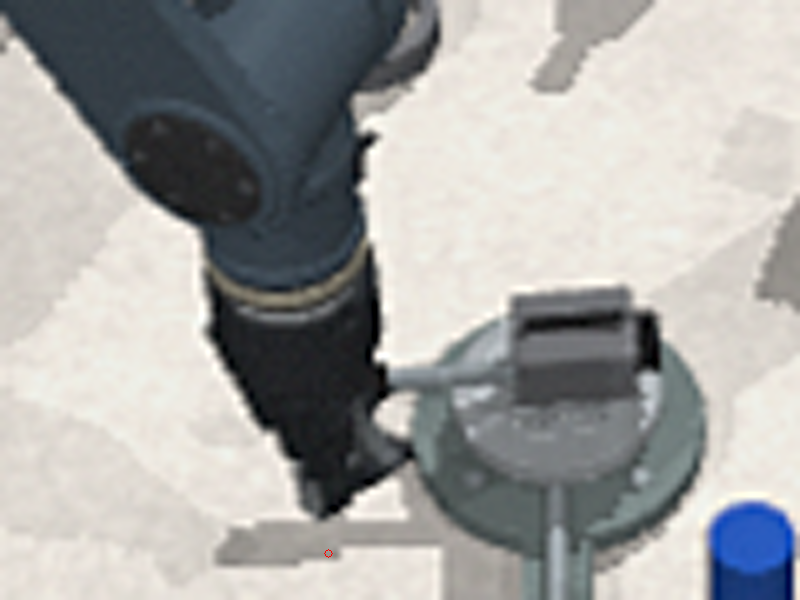

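Run:
```python
from h import *
rel([(437,-45,24),(438,-30,24),(437,-20,24),(435,-12,24),(434.5,-6,24),(434,0,24)])
```

```text
t 2.525 tcp [437.6 -74.3  28.5] rpy [-1.57   0.003 -0.862] F [ 0.06  0.4  -0.09]
(437, -45, 24) -> [-22.7   4.6  18.6]
(438, -30, 24) -> [-33.4   4.6  29.1]
(437, -20, 24) -> [-41.7   4.6  34.9]
(435, -12, 24) -> [-49.    4.7  38.6]
(434.5, -6, 24) -> [-53.9   4.7  42.1]
(434, 0, 24) -> [-58.8   4.7  45.6]
```

Call:
drive_tool([
  [-12,5,9],
  [-23,5,19],
  [-33,5,29],
  [-38,5,32],
  [-42,5,35],
  [-46,5,37],
  [-49,5,39],
  [-54,5,42],
  [-59,5,46],
], turn=[0,0,0,0,0,0,0,0,0], grip=[0,0,0,0,0,0,0,0,0])

```text
clock: 3.65
tool_pos: [434.5, 0.4, 23.7]
orientation: [-1.57, 0.002, -0.863]
ft_force: [0.0, -1.4, -0.8]
grip_width: 0.003
```

```bash
python3 look.py side 150,270,150,240 s4 1.3;python3 look.py top 210,338,140,236 t4 1.3
```

```text
3.7 [434.1   1.1  23.7] [ 0.14 -0.2   0.31] [198.2 214.9]
3.75 [434.    1.   23.7] [0.43 0.73 0.37] [260.7 242.4]
```

View pics/s4z.png

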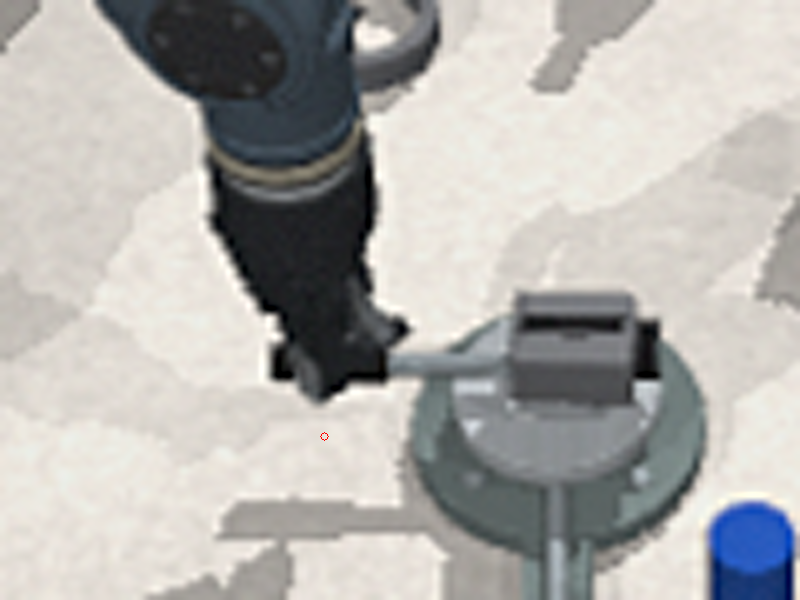

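View pics/t4z.png

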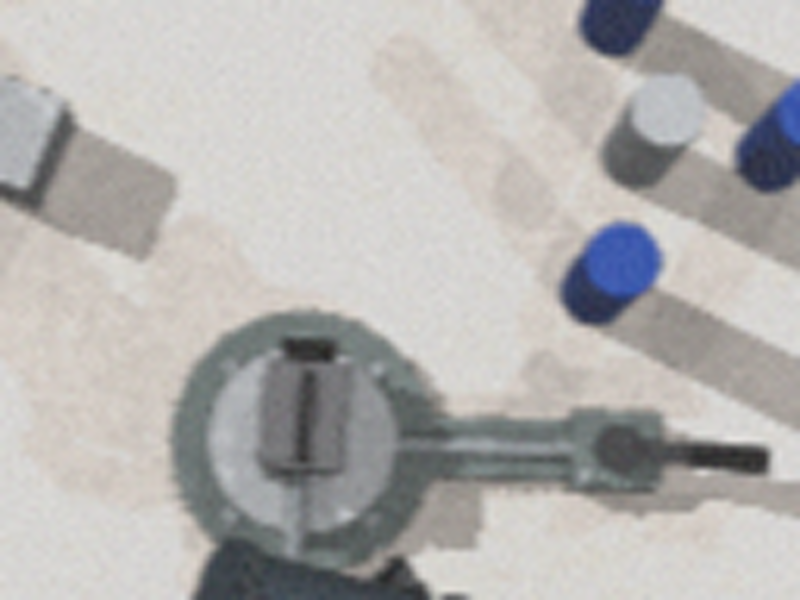

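Run:
```python
from h import *
A=np.array([549,8.])
F=[]
for th in np.linspace(-.1,-.6,10):
    b=-np.array([np.cos(th),np.sin(th)]);n=np.array([b[1],-b[0]])
    p=A+112*b-n*14; F.append((*p.round(1).tolist(),23)); 
rel(F)
```

```text
t 3.75 tcp [434.    1.   23.7] rpy [-1.57   0.003 -0.862] F [0.43 0.73 0.37]
(436.2, 5.3, 23) -> [-1.9  0.7  4.5]
(436.2, 11.5, 23) -> [-6.6  0.7  8.5]
(436.6, 17.8, 23) -> [-11.1   0.8  12.9]
(437.3, 24.0, 23) -> [-15.4   0.8  17.5]
(438.3, 30.2, 23) -> [-19.4   0.8  22.3]
(439.7, 36.3, 23) -> [-23.1   0.8  27.3]
(441.5, 42.3, 23) -> [-26.5   0.8  32.6]
(443.5, 48.2, 23) -> [-29.7   0.8  37.9]
(445.9, 54.0, 23) -> [-32.5   0.8  43.5]
(448.7, 59.7, 23) -> [-35.    0.8  49.4]
```

Call:
drive_tool([
  [-2,1,4.5],
  [-6.5,1,8.5],
  [-11,1,13],
  [-15.5,1,17.5],
  [-19.5,1,22.5],
  [-23,1,27.5],
  [-26.5,1,32.5],
  [-29.5,1,38],
  [-32.5,1,43.5],
  [-35,1,49.5],
], turn=[0,0,0,0,0,0,0,0,0,0], grip=[0,0,0,0,0,0,0,0,0,0])

```text
clock: 5.0
tool_pos: [448.7, 60.2, 22.8]
orientation: [-1.571, 0.003, -0.862]
ft_force: [0.3, -1.3, 0.6]
grip_width: 0.0
```

```bash
python3 look.py side 150,270,150,240 s5 1.3;python3 look.py top 210,338,140,236 t5 1.3
```

```text
5.05 [449.2  60.6  22.8] [ 0.78 -0.13  0.2 ] [203.  201.2]
5.1 [449.   60.4  22.8] [-0.44  0.04  0.7 ] [243.6 238.2]
```

View pics/s5z.png

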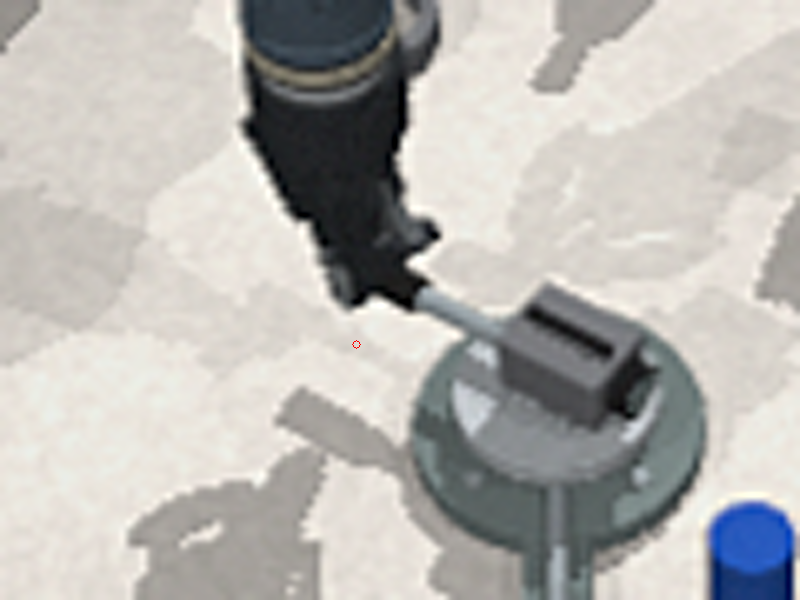

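View pics/t5z.png

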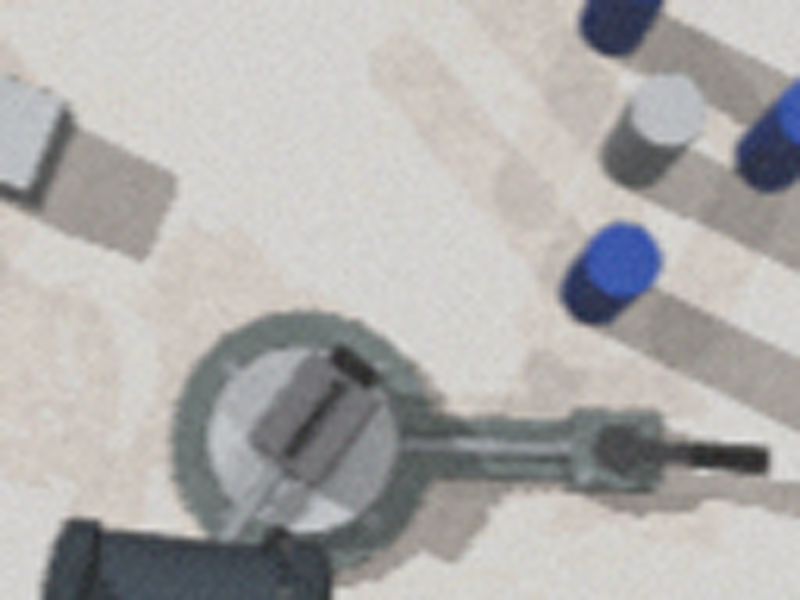

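```bash
cat > ang.py <<'E'
from h import *
import sys
# dark rib: PCA of dark pixels on top of sensor head in top view, upsampled threshold
def rib(fn,a,b):
    c=load(fn); T=lambda u,v,z: onz(c,(210+u/6.25-.42,140+v/6.25-.42),z)[:2]
    p,q=T(*a,97),T(*b,97); d=p-q
    post=np.array([712,-182.]); th=np.arctan2(d[1],d[0]); u=d/np.hypot(*d)
    # axis
    A=np.array([547.,8]); 
    for nm,P in(('rib mid',(p+q)/2),('A',A)):
        for pn,po in (('top',np.array([709.9,-183])),('side',np.array([715.6,-181.7]))):
            w=po-P; print(nm,pn,'th',th.round(3),'y off',(u[0]*w[1]-u[1]*w[0]).round(1))
    print(p,q)
E
python3 -c "
from ang import *
rib('t5',(338,383),(291,455)); rib('t4',(308,368),(303,462)); rib('t2',(302,362),(303,460))"
```

```text
rib mid top th -0.588 y off -67.8
rib mid side th -0.588 y off -63.6
A top th -0.588 y off -68.6
A side th -0.588 y off -64.4
[572.68365128 -10.04905882] [534.5878012   15.33828846]
rib mid top th -0.063 y off -180.3
rib mid side th -0.063 y off -178.6
A top th -0.063 y off -180.3
A side th -0.063 y off -178.6
[580.86471606   5.83111126] [530.80672275   9.00570457]
rib mid top th -0.0 y off -192.0
rib mid side th -0.0 y off -190.7
A top th -0.0 y off -191.0
A side th -0.0 y off -189.7
[584.10697289   8.99361456] [531.86878594   8.99485564]
```

Run:
```python
from h import *
A=np.array([549,8.])
F=[]
for th in [-.64,-.68,-.72,-.76,-.8,-.83]:
    b=-np.array([np.cos(th),np.sin(th)]);n=np.array([b[1],-b[0]])
    p=A+112*b-n*14; F.append((*p.round(1).tolist(),23)); 
rel(F)
```

```text
t 5.1 tcp [449.   60.4  22.8] rpy [-1.57   0.003 -0.861] F [-0.44  0.04  0.7 ]
(450.8, 63.7, 23) -> [-1.3 -0.2  3.5]
(453.1, 67.5, 23) -> [-2.7 -0.2  7.7]
(455.6, 71.3, 23) -> [-3.9 -0.2 12.1]
(458.2, 75.0, 23) -> [-5.1 -0.2 16.5]
(460.9, 78.6, 23) -> [-6.  -0.2 20.9]
(463.1, 81.2, 23) -> [-6.6 -0.2 24.3]
```

Call:
drive_tool([
  [-1.5,0,3.5],
  [-2.5,0,7.5],
  [-4,0,12],
  [-5,0,16.5],
  [-6,0,21],
  [-6.5,0,24.5],
  [-6.5,0,24.5],
], turn=[0,0,0,0,0,0,0], grip=[0,0,0,0,0,0,0])

```text
clock: 5.98
tool_pos: [463.5, 81.6, 22.8]
orientation: [-1.57, 0.003, -0.861]
ft_force: [-0.0, -0.2, 0.3]
grip_width: -0.001
```

```bash
python3 look.py top 210,338,140,236 t6 1.3
```

```text
6.025 [463.3  81.6  22.8] [0.35 0.15 0.48] [237.5 234.1]
```

View pics/t6z.png

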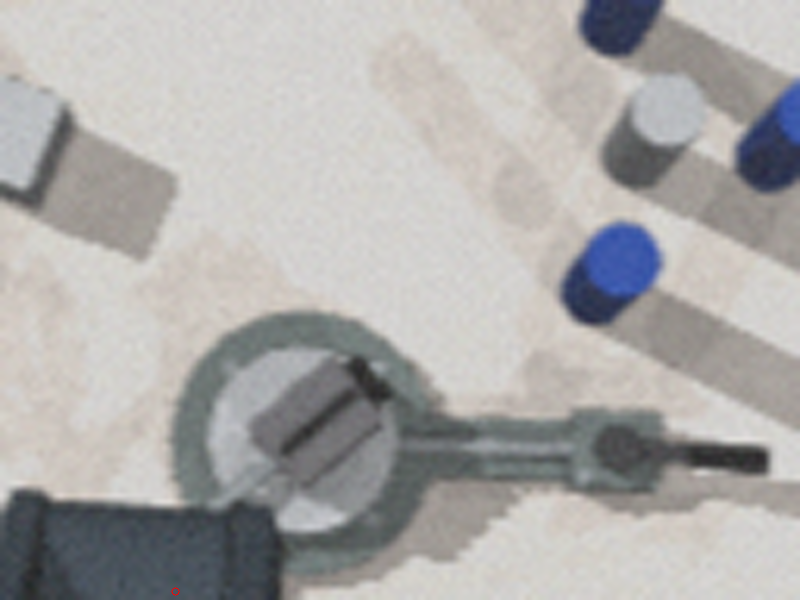

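```bash
python3 -c "
from ang import *
rib('t6',(352,396),(285,452))
for fn in('t5','t6'):
    c=load(fn); v=c['pixels'].max(2).astype(float)
    b=v[190:220,245:275]; print(b.astype(int)[5:27,2:28] if fn=='t6' else '')
"
```

```text
rib mid top th -0.884 y off 6.5
rib mid side th -0.884 y off 11.8
A top th -0.884 y off 4.9
A side th -0.884 y off 10.1
[565.66883114 -17.41328763] [536.21353984  18.508695  ]

[[ 95  90  89  96  88  95  91  87  92 108 108 110 100 100  93  88  91  95
  101  96  99  99 100  96  95 112]
 [ 92  93  92  91  93 107 129 130 133 133 134 132 131 132 131 123 104  91
   88  86  88  94  97  96  98  96]
 [101  91  92 104 118 136 137 136 141 135 142 137 136 138 118 103  96 112
  101  60  51  71  90  99  99  97]
 [110  98 106 127 137 132 138 137 137 139 139 139 137 124 103  91  89  81
   63  43  43  48 110 126 116 103]
 [119 128 134 134 136 137 137 135 136 139 135 136 121  98  93  91  91  86
   66  44  35  42  68 109 108  94]
 [122 138 137 137 135 140 134 136 138 130 124 107  98  92  91  97  93  92
   83  66  37  45  44  72  80  93]
 [135 134 138 133 134 135 137 134 135 115  97  93  90  85  93  91  93  90
   89  74  49  44  42  47  51  80]
 [134 138 137 138 137 136 140 134 117 100  89  93  92  92  94  95  90  81
   61  61  61  47  37  38  43  58]
 [134 137 133 136 139 138 137 121 103  90  88  93  
[... 775 characters left out ...]
94  89  91
   94  84  74  90 104 109 108 111]
 [139 134 126 114  93  88  88  81  53  45  58  72  82  88  92  93  92  91
   83  77  92 103 110 111 114 110]
 [137 131 127 130 120  97  86  78  54  59  81  88  92  92  95  94  88  82
   79  87 100 111 111 116 110 104]
 [137 131 133 134 133 118  99  86  84  78  86  92  91  91  87  87  76  72
   89 103 100 111 114 116 115 104]
 [136 132 120 115 116 113 111  92  82  88  88  92  91  91  86  73  72  93
  104  99 103 108 110 111 118 100]
 [130 126 114 115 116 111  97  85  80  81  88  89  91  85  77  80  94 104
  105 105 104 111 112 111 116  88]
 [124 115 122 115 109  97 103 106 102  91  88  91  87  76  94 101 103 104
  104 108 112 114 110 113 105  86]]
```

Run:
```python
from h import *
c=load('t6'); v=c['pixels'].max(2).astype(float)
r0,c0=195,247; pts=[]
for r in range(9,17):
    row=v[r0+r,c0:c0+26]; k=np.argmin(np.where(np.arange(26)<20,row,999)[6:])+6
    ks=np.arange(k-3,k+4); w=np.clip(85-row[ks],0,None); pts.append((c0+(w*ks).sum()/w.sum(),r0+r))
W=np.array([onz(c,p,97)[:2] for p in pts]); 
m=W.mean(0); d=np.linalg.svd(W-m)[2][0]; d*=np.sign(d[0]); print(np.arctan2(d[1],d[0]),m, np.round((W-m)@[-d[1],d[0]],2))
# post top centre by brightness in top & base from undersides
for po in ([709.9,-183],[715.6,-181.7]):
    for A in (m,[547,8],[549,8]):
        w=np.array(po)-A; print(d[0]*w[1]-d[1]*w[0])
```

```text
-0.8671049160906407 [550.68445843   2.37259151] [-0.14 -0.16  0.18 -0.19  0.51  0.15  0.18 -0.52]
1.4524497754526493
0.6205584618372058
-0.9043593572801285
6.6396131896588315
5.807721876043388
4.2828040569260395
```

Call:
drive_tool([
  [0,0,-10],
  [0,0,-30],
  [0,-30,-50],
  [0,-80,-60],
  [0,-130,-60],
  [0,-130,-60],
], turn=[0,0,0,0,0,0], grip=[0,0,0,0,0,0])

```text
clock: 6.78
tool_pos: [420.0, 41.4, 155.8]
orientation: [-1.565, -0.003, -0.862]
ft_force: [0.5, -0.1, -0.3]
grip_width: 0.0
```

```bash
python3 look.py side 190,330,180,285 s7 1.4;python3 look.py top 210,338,140,236 t7 1.3
python3 - <<'E'
from h import *
rel([(590,-228,150),(590,-228,35)])
E
```

```text
6.825 [418.5  41.7 154. ] [ 0.83 -0.93 -0.97] [189.7 180.1]
6.875 [417.3  42.  152.8] [-0.26 -0.72 -0.19] [247.9 248.6]
t 6.875 tcp [417.3  42.  152.8] rpy [-1.57   0.003 -0.861] F [-0.26 -0.72 -0.19]
(590, -228, 150) -> [317.3   1.8 -44.8]
(590, -228, 35) -> [317.7 116.8 -44.9]
```

View pics/s7z.png

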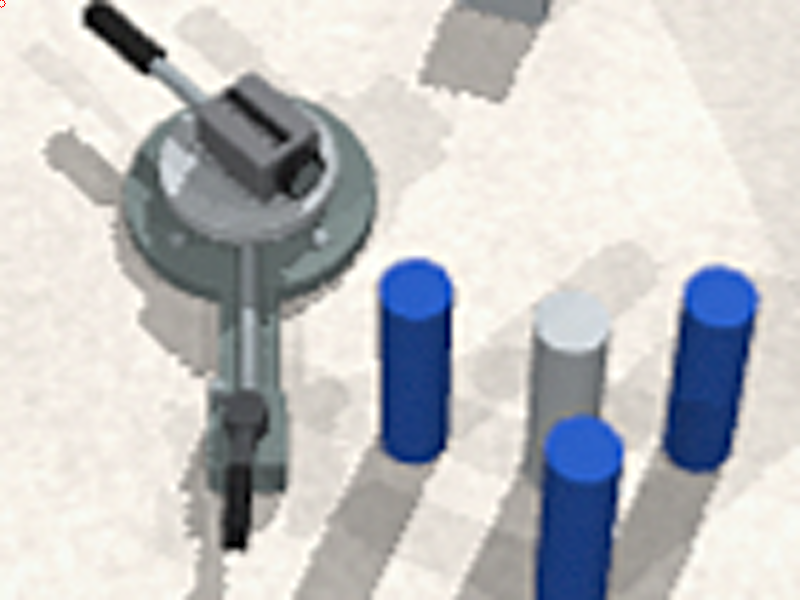

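View pics/t7z.png

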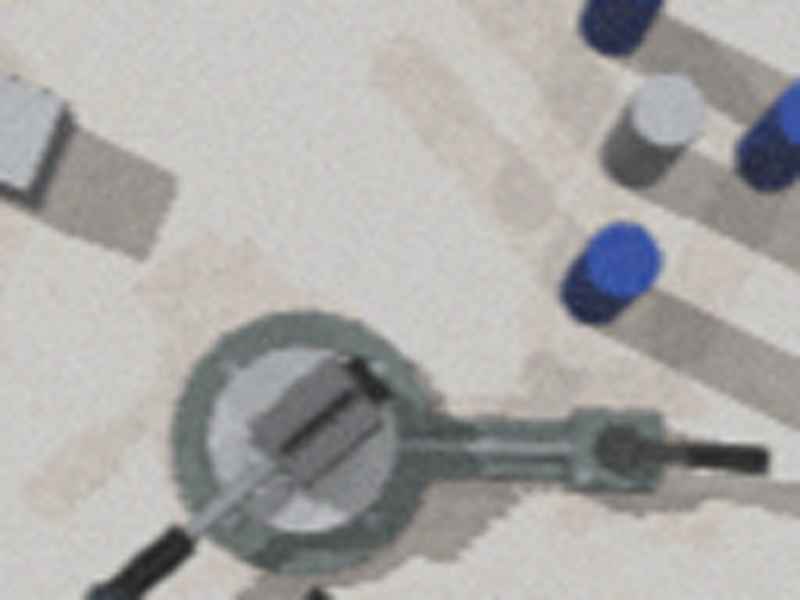

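Run:
```python
from h import *
c=load('s7'); k=800/140
S=lambda u,v,z: onz(c,(190+u/k-.4,180+v/k-.4),z)[:2]
po=S(572,322,140); print('post',po)
for a,b,z in (((98,16),(190,95),59),((232,92),(284,137),97)):
    p,q=S(*a,z),S(*b,z); d=(q-p)/np.hypot(*(q-p)); w=po-p; print(p,q,np.arctan2(d[1],d[0]),d[0]*w[1]-d[1]*w[0])
c=load('t7');T=lambda u,v,z: onz(c,(210+u/6.25-.42,140+v/6.25-.42),z)[:2]
po=T(669,109,140);print('post',po)
p,q=T(128,576,59),T(268,470,59);d=(q-p)/np.hypot(*(q-p)); w=po-p; print(p,q,np.arctan2(d[1],d[0]),d[0]*w[1]-d[1]*w[0])
```

```text
post [ 715.00075818 -182.93935472]
[464.52704843 113.66637474] [518.98305265  48.2047932 ] -0.8769179598372282 2.870695802836252
[544.48424942  17.01593391] [572.82401273 -17.72168011] -0.8864810801324229 5.7248217984285645
post [ 710.14069468 -183.09798522]
[471.61839132 104.98065349] [528.57641063  28.25919696] -0.9321769041713699 19.79412031732255
```

Run:
```python
from h import *
rel([(580,-237,152)])
```

```text
t 6.875 tcp [417.3  42.  152.8] rpy [-1.57   0.003 -0.861] F [-0.26 -0.72 -0.19]
(580, -237, 152) -> [ 3.176e+02 -3.000e-01 -5.830e+01]
```

Call:
drive_tool([
  [45,-10,-8],
  [91,-15,-17],
  [136,-15,-25],
  [181,-15,-33],
  [227,-15,-42],
  [272,-15,-50],
  [318,-15,-58],
  [318,-15,-58],
  [318,-15,-58],
], turn=[0,0,0,0,0,0,0,0,0], grip=[0,0,0,0,0,0,0,0,0])

```text
clock: 8.0
tool_pos: [578.5, -236.0, 164.1]
orientation: [-1.571, 0.009, -0.862]
ft_force: [-0.6, 0.1, -0.2]
grip_width: -0.003
```

```bash
python3 look.py side 170,330,180,300 s8 1.4;python3 look.py top 210,338,140,260 t8 1.3
```

```text
8.05 [ 578.6 -235.6  164.6] [-0.71 -0.05 -0.41] [243.6 248.6]
8.1 [ 578.9 -235.5  165.3] [ 0.17 -0.5   0.05] [335.4 196.4]
```

View pics/s8z.png

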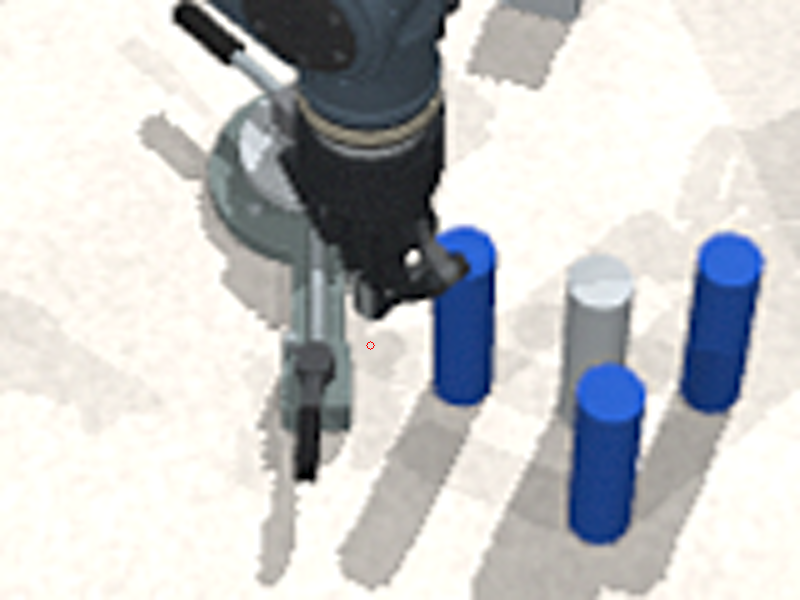

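View pics/t8z.png

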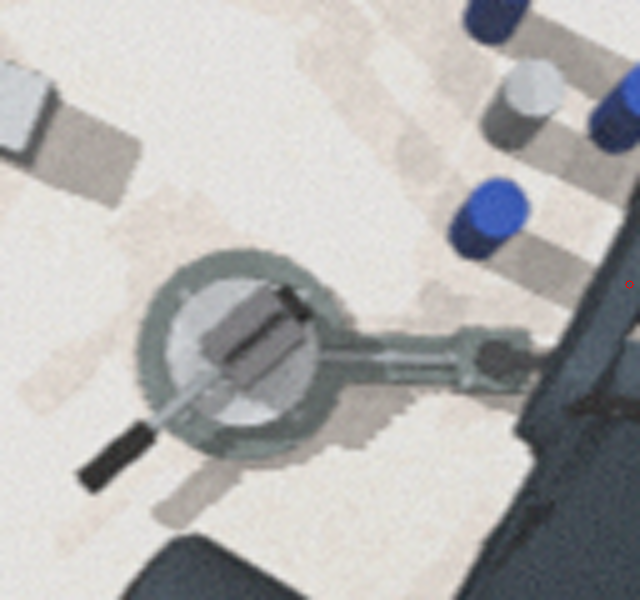

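Run:
```python
from h import *
c=load('t8');T=lambda u,v,z: onz(c,(210+u/5-.4,140+v/5-.4),z)[:2]
po=T(534,88,140);print('post',po)
v=c['pixels'].max(2).astype(float); 
# sleeve mask
m=((v<58)).astype(np.uint8); m[:222]=0;m[:, 245:]=0;m[:,:222]=0;m[243:]=0
ys,xs=np.where(m); print(len(xs)); r=cv2.fitLine(np.c_[xs,ys].astype(np.float32),cv2.DIST_L2,0,.01,.01).ravel(); cen=np.array([xs.mean(),ys.mean()])
sl=onz(c,cen,64)[:2]; print('sleeve mid',sl)
for nm,a,b in(('fit',cen,cen+10*r[:2]*np.sign(r[0])),('hand',(210+87/5-.4,140+481/5-.4),(210+215/5-.4,140+378/5-.4))):
    p,q=onz(c,a,62)[:2],onz(c,b,62)[:2]; d=(q-p)/np.hypot(*(q-p)); w=po-p; print(nm,np.arctan2(d[1],d[0]),d[0]*w[1]-d[1]*w[0])
for A in ([547,8],[549,8],[544.6,6.4],[548,9]):
    d=np.array(A)-sl; L=np.hypot(*d);d/=L; w=po-A; print(A,L,np.arctan2(d[1],d[0]),d[0]*w[1]-d[1]*w[0])
rel([(578,-237,60),(578,-237,16)])
```

```text
post [ 709.55663587 -182.37071417]
69
sleeve mid [474.09652562  95.1228776 ]
fit -0.8559362689878622 -4.1835197659403605
hand -0.902656192805438 13.132256818689541
[547, 8] 113.60155094687008 -0.8740220445842711 2.4974606785764877
[549, 8] 114.8952839547686 -0.8606718177675144 -2.361034915403607
[544.6, 6.4] 113.32470564195609 -0.8993272113193486 11.70473989456569
[548, 9] 113.4851248890912 -0.86160896735189 -2.019985400991331
t 8.1 tcp [ 578.9 -235.5  165.3] rpy [-1.571  0.007 -0.861] F [ 0.17 -0.5   0.05]
(578, -237, 60) -> [  1.3 105.2  -1.7]
(578, -237, 16) -> [  1.6 149.2  -1.7]
```

Call:
drive_tool([
  [0,40,-2],
  [0,80,-2],
  [1,120,-2],
  [1,145,-2],
  [1,145,-2],
], turn=[0,0,0,0,0], grip=[0,0,0,0,0])

```text
clock: 8.72
tool_pos: [575.2, -234.4, 18.3]
orientation: [-1.573, 0.013, -0.86]
ft_force: [-0.2, 0.2, 0.4]
grip_width: -0.003
```

```bash
python3 look.py side 190,310,210,300 s9 1.4
```

```text
8.775 [ 576.6 -235.5   19.8] [-0.02  0.03  0.59] [243.9 275.3]
```

View pics/s9z.png

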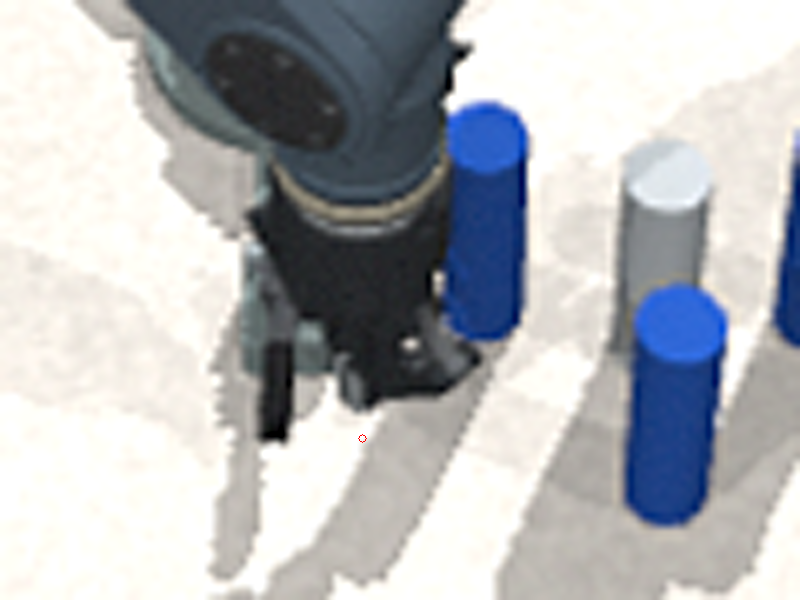

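Run:
```python
from h import *
P=np.array([541,-167.]);F=[]
for ph in [-.2,-.05,.1,.25,.4,.55,.7,.85,1.0,1.15,1.25,1.35,1.45,1.5,1.55,1.6]:
    a=ph+.05; l=np.array([-np.sin(a),-np.cos(a)]);n=np.array([-np.cos(a),np.sin(a)])
    F.append((*(P+66*l-n*14).round(1).tolist(),15))
rel(F)
```

```text
t 8.775 tcp [ 576.6 -235.5   19.8] rpy [-1.572  0.009 -0.86 ] F [-0.02  0.03  0.59]
(564.7, -230.2, 15) -> [-11.7   4.9  -5.5]
(555.0, -233.0, 15) -> [-15.9   5.  -14.7]
(545.0, -234.4, 15) -> [-21.3   5.1 -23.2]
(534.9, -234.2, 15) -> [-28.1   5.1 -30.7]
(524.9, -232.5, 15) -> [-35.9   5.2 -37.2]
(515.3, -229.4, 15) -> [-44.5   5.3 -42.5]
(506.3, -224.8, 15) -> [-53.9   5.4 -46.3]
(498.0, -219.0, 15) -> [-63.7   5.5 -48.8]
(490.7, -212.0, 15) -> [-73.8   5.6 -49.7]
(484.6, -204.0, 15) -> [-83.8   5.7 -49.1]
(481.2, -198.1, 15) -> [-90.5   5.7 -47.9]
(478.3, -192.0, 15) -> [-97.    5.8 -46.1]
(476.2, -185.6, 15) -> [-103.2    5.8  -43.5]
(475.3, -182.4, 15) -> [-106.2    5.9  -42.1]
(474.6, -179.1, 15) -> [-109.2    5.9  -40.5]
(474.1, -175.7, 15) -> [-112.1    5.9  -38.6]
```

Call:
drive_tool([
  [-12,5,-6],
  [-16,5,-15],
  [-21,5,-23],
  [-28,5,-31],
  [-36,5,-37],
  [-44.5,5,-42.5],
  [-54,5,-46],
  [-64,5,-49],
  [-74,5,-50],
  [-84,5,-49],
], turn=[0,0,0,0,0,0,0,0,0,0], grip=[0,0,0,0,0,0,0,0,0,0])

```text
clock: 10.02
tool_pos: [484.3, -203.5, 15.7]
orientation: [-1.572, 0.009, -0.86]
ft_force: [2.1, -1.0, -0.3]
grip_width: -0.001
```

```bash
python3 look.py side 170,290,190,280 s10 1.4;  python3 look.py top 210,338,140,260 t10 1.3
```

```text
10.075 [ 482.8 -201.8   15.5] [ 0.77 -0.59  0.88] [213. 268.]
10.125 [ 483.1 -202.2   15.6] [ 0.32  0.2  -0.53] [318.6 227.7]
```

View pics/s10z.png

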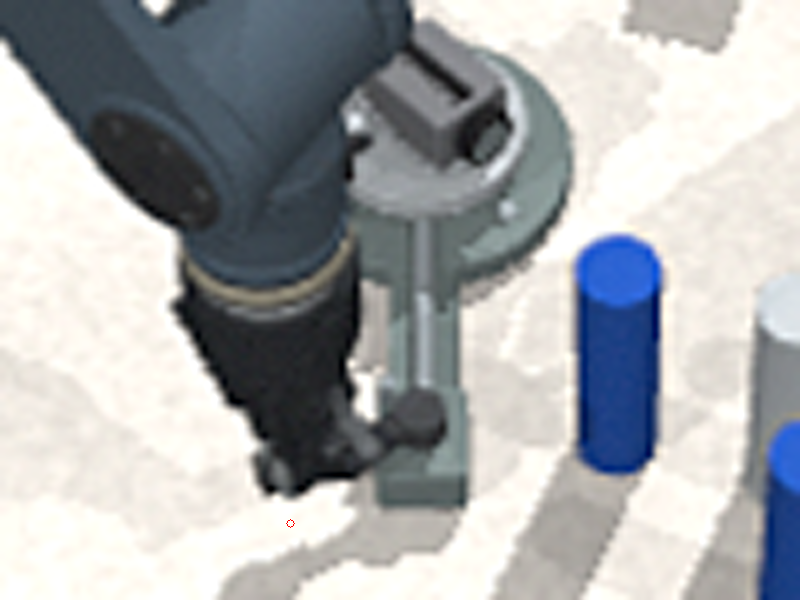

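View pics/t10z.png

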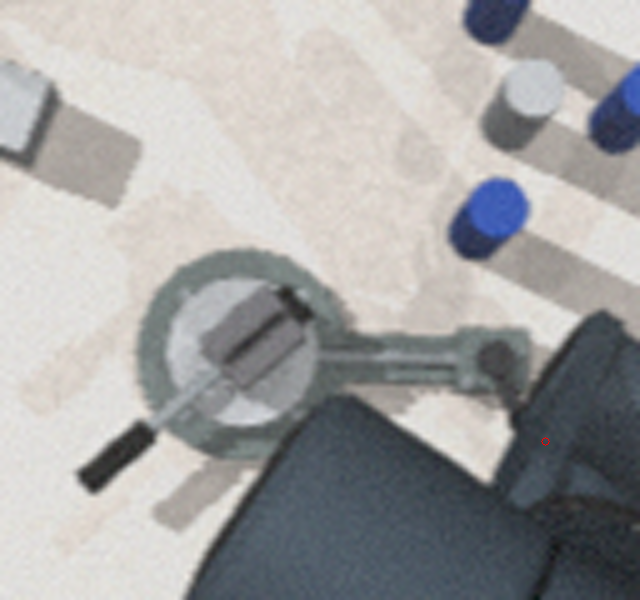

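Run:
```python
from h import *
rel([(481,-198,15),(478.5,-192,15),(476.5,-185.5,15),(475.5,-182,15),(474.5,-178,15),(474,-174,15)])
```

```text
t 10.125 tcp [ 483.1 -202.2   15.6] rpy [-1.572  0.012 -0.859] F [ 0.32  0.2  -0.53]
(481, -198, 15) -> [-4.5  0.6  1.1]
(478.5, -192, 15) -> [-10.7   0.7   3.2]
(476.5, -185.5, 15) -> [-16.9   0.7   5.9]
(475.5, -182, 15) -> [-20.2   0.8   7.4]
(474.5, -178, 15) -> [-23.9   0.8   9.3]
(474, -174, 15) -> [-27.3   0.9  11.5]
```

Call:
drive_tool([
  [-4.5,0.5,1],
  [-11,0.5,3],
  [-17,0.5,6],
  [-20,0.5,7.5],
  [-22,0.5,8.5],
  [-22,0.5,8.5],
], turn=[0,0,0,0,0,0], grip=[0,0,0,0,0,0])

```text
clock: 10.88
tool_pos: [476.6, -182.8, 15.5]
orientation: [-1.573, 0.006, -0.857]
ft_force: [0.7, -9.1, -1.7]
grip_width: -0.001
```

```bash
python3 look.py side 170,290,190,280 s11 1.4;  python3 look.py top 210,338,140,260 t11 1.3; python3 -c "
from h import *
rel([(474,-175,15),(473.5,-172,15)])"
```

```text
10.925 [ 476.5 -182.8   15.5] [-0.48 -9.59 -1.42] [211.  262.8]
10.975 [ 476.5 -182.8   15.5] [ 0.3  -9.6  -1.57] [313.1 229.6]
t 10.975 tcp [ 476.5 -182.8   15.5] rpy [-1.573  0.007 -0.857] F [ 0.3  -9.6  -1.57]
(474, -175, 15) -> [-7.5  0.5  3.2]
(473.5, -172, 15) -> [-10.1   0.5   4.8]
```

View pics/s11z.png

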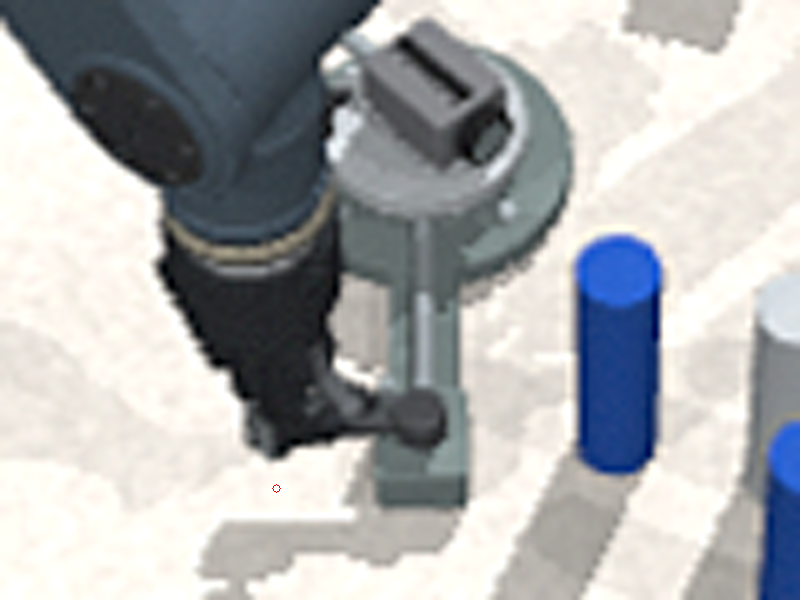

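View pics/t11z.png

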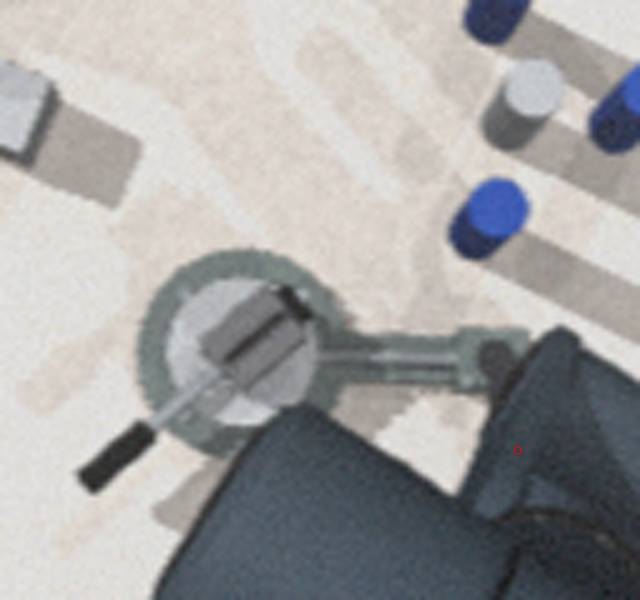

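Call:
drive_tool([
  [8,0,-7],
  [23,0,-20],
  [35,-20,-30],
  [40,-70,-35],
  [40,-120,-35],
  [75,-140,-65],
  [110,-140,-95],
  [140,-140,-130],
  [140,-140,-130],
  [140,-140,-130],
], turn=[0,0,0,0,0,0,0,0,0,0], grip=[0,0,0,0,0,0,0,0,0,0])

```text
clock: 12.22
tool_pos: [469.7, -373.7, 154.2]
orientation: [-1.573, 0.009, -0.859]
ft_force: [-0.2, -0.3, -0.3]
grip_width: 0.001
```

```bash
python3 look.py side 170,330,180,300 s12 1.4;  python3 look.py top 210,338,140,260 t12 1.3
```

```text
12.275 [ 469.9 -373.1  154.3] [ 0.1  -0.01 -1.15] [204.5 296.8]
12.325 [ 470.2 -372.9  154.4] [-0.46  0.33 -0.32] [379.4 230.6]
```

View pics/s12z.png

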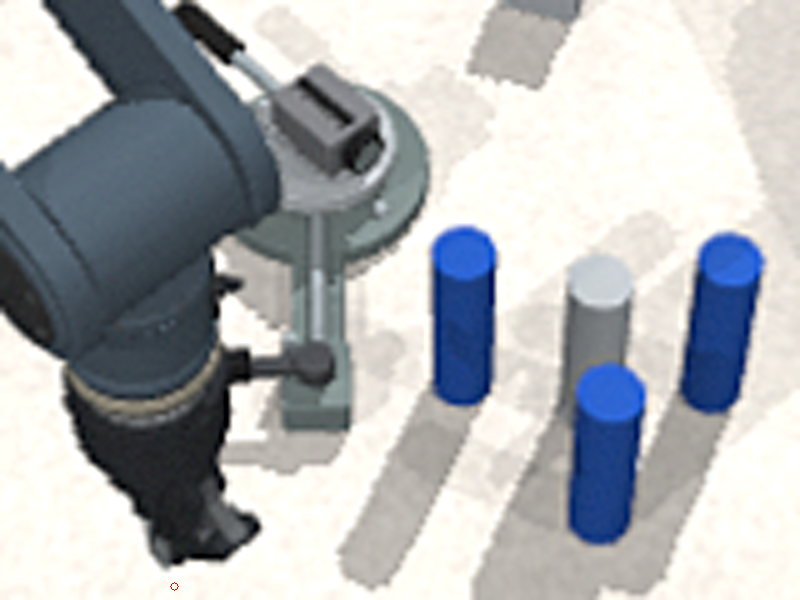

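View pics/t12z.png

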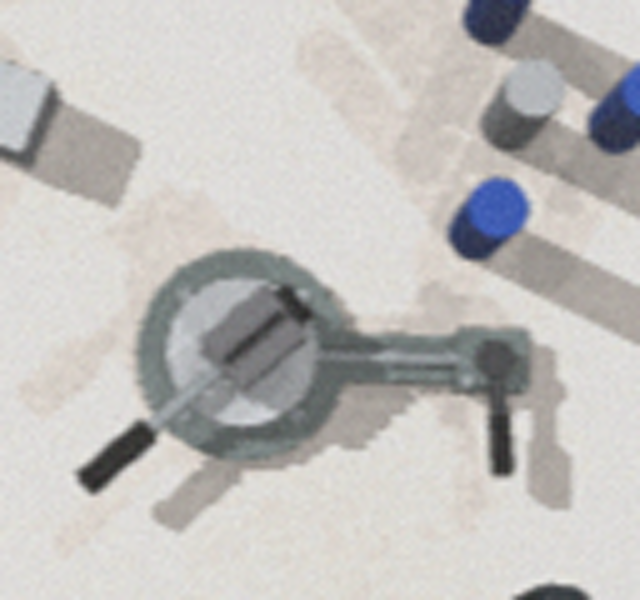

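Run:
```python
from h import *
print(np.abs(ctrl.get_obs()['qd']).max()); print(ctrl.finish_job())
```

```text
0.010343401236706037
the job is handed in; nothing more can be done
None
```

I turned the sensor to face the round post, pushed the clamp lever to its stop, backed the arm clear and handed the job in at about 12.3 s. No verdict was reported.

- **Aim:** I pushed the bar's sleeve sideways with the shut fingertip, turning the sensor to a heading of about -0.87 rad. Most measurements from both cameras put its line of sight within about 6 mm of the post's axis. The limit is 20 mm.
- **Estimates that disagreed:**
  - Two rougher hand-picked bar lines gave 13 mm and 20 mm. I judged them less reliable because the pixel picks were coarse.
  - One bar-to-axis check gave 12 mm with the least certain axis estimate.
- **Clamp:** The lever stopped moving under a steady push of about 9.6 N. In the last top view it points nearly straight back towards the robot, at roughly 1.46 to 1.5 rad. The sensor did not visibly move while I was locking it.
- **Surroundings:** In the last pictures the post, block and blue look-alikes stood where they were. I did not re-check the can, tape and screwdriver at the end; I kept the arm away from them throughout. The arm touched nothing when I handed in.
- **Fingertip offset:** In the side view the fingertip appeared about 20 mm above the reported TCP throughout. I set the push heights low enough to work either way, and both pushes made contact.

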